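# Make up two water-test kits from the bench stock

### The arm

A 7-joint arm with a two-finger parallel gripper is mounted at the origin on the work surface. World frame = base frame: x ahead of the robot, y to its left, z up, the work surface at z = 0. Lengths are in mm, angles in rad, forces in N, time in s.
With the tool pointing down it reaches from about 425 to 950 mm from the base axis. Payload 4.7 kg.
Tool frame: the origin (TCP) lies between the finger pads; the fingertips stand 11 mm ahead of it and the grasp point (between the pads) lies 8 mm behind it; z points along the fingers, x is the direction in which the jaws open and shut, and the axes are right-handed (so a half turn about z gives the same grasp; the last joint's range is limited). The gripper opens to 87 mm and grips with 3 to 60 N. Pads are 19 mm wide; open, the fingers measure 117 mm over their backs; the gripper's body (75 mm by 190 mm) begins 51 mm behind the grasp point.
Start: joints at [-1.321, 0.469, -0.049, 1.532, 0.024, 1.141, -0.082], TCP at [185.72, 648.966, 233.573] pointing down, gripper open.
Joint ranges: [-2.59, 2.59], [-0.33, 1.99], [-1.39, 1.29], [0.1, 2.45], [-1.04, 4.18], [0.21, 1.99], [-2.66, 2.66]. Speed limits (rad/s): [2.57, 2.57, 3.14, 3.14, 3.14, 3.14, 3.14].

### API

Orientations are given as a unit quaternion [w, x, y, z].
In Python, from workcell import r, eyes, job gives the robot as it stands. The module is installed in compiled form; this text tells all that it offers.
- The arm moves only by the shell command python3 -m creep 'ROWS' [FORCE]. ROWS is JSON, one flat list of numbers, 5 for each row, row after row: the finger opening in mm, from 0 to 87, then the shift along the world's x, y, z normalised to -1 to 1, where 1 is 0.03 m, then the turn about the world's z normalised to -1 to 1, where 1 is 6 degrees. In form: [hand, tx, ty, tz, yaw, hand, tx, ty, tz, yaw, ...]. A call has 1 to 5 rows; each row shifts and turns the pose as measured when the row begins; what a row does not reach is not made up. A row lasts 1/10 s, in which the tool goes at most 50 mm and 8.59 degrees, less where a joint would pass 70% of its speed; a pose out of reach is approached as far as the arm can. A call with a number of a shift or a turn outside -1 to 1 is refused whole. A call with a gripper value outside its range is refused whole. The fingers move at their own pace and stop on an object; FORCE is the grip in N (left out, the last holds). Time passes only in rows, so rows that do not move let the fingers close. It gives the time, the measured TCP pose, the force and the opening at its end, in the units of the state.
- r.sense(): the state, without advancing time (a new reading comes with each control period).
- eyes.read_camera(name): name is "scene" or "top" or "wrist"; returns the picture (420x560x3 uint8, red, green, blue); there is no depth.
- eyes.camera_model(name): a dict with "camera_matrix" (3x3 intrinsics, pixels), "origin" and "orientation" of the camera in the world. Camera axes: x right, y up, looking along -z (the intrinsics and any distortion apply to the point x, -y, -z); pixel columns grow to the right and rows downward; lengths in mm; the calibration is good to about 2 mm. A picture is of the moment at which its call begins: read the wrist's pose just before it. camera_model takes no time and is no camera call; for the wrist camera it gives the pose at the moment of the call.
- job.sign_off(): hands the job in, once; it reports no verdict.
The state is a dict: "time_s": time; "qpos": joint angles; "joint_velocities": joint speeds; "effort": joint torques, N m; "tool_pos": TCP position; "ee_rot": TCP orientation; "force": force on the tool from outside, world axes, zero at the start; "ft_torque": the same for the moment, N m; "gripper_width": finger opening in mm.
Only numpy, scipy, OpenCV 4.12 (cv2) and the standard library are available. Lean on these libraries where they do the work, as an engineer would, in place of code of your own. Each camera call takes 0.05 s, during which the arm holds its last target. There are 200 camera calls.

### The job

Make up two water-test kits from the stock on the bench. In the blue tray stand the amber bottle in the large bay, with the green-capped vial and the grey cuvette case in the two small bays, one to a bay, either way round; in the orange tray stand the blue-lidded white jar in the large bay and the red-capped vial in the small bay. Set each thing down rather than dropping it, keep everything upright throughout, and leave the yellow-capped vial and the black-lidded jar standing where they are.

Things in the scene. Friction and masses are not known exactly. Their poses are not given: they have to be found in the camera images.
- amber_bottle_center (a point): Loose amber glass reagent bottle with a white label and a white screw cap, about 0.2 kg; 50 mm in diameter and 95 mm tall: straight body up to 60 mm, then a shoulder and a 30 mm wide cap at the top. The point is the centre, 47.5 mm above the foot; z is up.
- green_vial_center (a point): Loose white sample vial with a green cap, 30 mm in diameter and 72 mm tall: straight body up to 52 mm, the cap (28 mm wide) from 54 mm to the top. The point is the centre, 36 mm above the foot; z is up.
- cuvette_case_center (a point): Loose grey square upright cuvette case with a closed lid, a paper square on top and a small steel latch on one side; 34 x 34 mm and 58 mm tall. The point is the centre, 29 mm above the foot; x and y are normal to its side faces, z is up.
- blue_jar_center (a point): Loose white wide-mouth jar with a blue lid, 56 mm in diameter and 78 mm tall: straight body up to 60 mm, the lid (52 mm wide) from 62 mm to the top. The point is the centre, 39 mm above the foot; z is up.
- red_vial_center (a point): Loose white sample vial with a red cap, 30 mm in diameter and 72 mm tall: straight body up to 52 mm, the cap (28 mm wide) from 54 mm to the top. The point is the centre, 36 mm above the foot; z is up.
- blue_tray: Blue kit tray with three bays, 90 mm (x) by 208 mm (y) without the rim. Fixed to the bench, moulded, with a 3 mm floor, 3 mm walls whose tops are 20 mm above the bench, and a flat rim 7 mm wide around the top. Origin: centre of the underside, on the bench; z up. All bays are 84 mm wide along x and lie in a row along y: the large bay, 80 mm long, centred at y = +61 mm; two small bays, 58 mm long, centred at y = -11 mm and y = -72 mm.
- orange_tray: Orange kit tray with two bays, 90 mm (x) by 147 mm (y) without the rim. Fixed to the bench, moulded, with a 3 mm floor, 3 mm walls whose tops are 20 mm above the bench, and a flat rim 7 mm wide around the top. Origin: centre of the underside, on the bench; z up. All bays are 84 mm wide along x and lie in a row along y: the large bay, 80 mm long, centred at y = +30.5 mm; the small bay, 58 mm long, centred at y = -41.5 mm.
- yellow_vial_center (a point): Bystander, stays in the stock: loose white vial with a yellow cap, 30 mm in diameter and 72 mm tall: straight body up to 52 mm, the cap (28 mm wide) from 54 mm to the top. The point is the centre, 36 mm above the foot; z is up.
- black_jar_center (a point): Bystander, stays in the stock: loose white wide-mouth jar with a black lid, 56 mm in diameter and 78 mm tall: straight body up to 60 mm, the lid (52 mm wide) from 62 mm to the top. The point is the centre, 39 mm above the foot; z is up.
There are look-alikes about, which are no part of the job. Leave any purple look-alike of the part that bears cuvette_case_center alone.

How it is judged:
By the outcome, as a careful person would: the job done as asked, in the order asked, and still so for the second after the job is handed in, with the robot touching nothing.
It also fails if it takes over 122 s, if anything falls off the work surface, if the arm or the gripper's body presses on something with over 40 N, if the wrist force passes 120 N, or if a joint passes its speed limit or range.

## Working session

There is one attempt and no reset: what is moved stays moved. The work goes in short steps, Python scripts to look and compute and a shell command to move; the robot and the scene stay as the last step left them, time stands still between calls to the robot, and variables do not carry over. Pictures are saved under pics/ and viewed, about 12 in all and at most 16, crops included, and the job is handed in when it is done.

```bash
mkdir -p pics
python3 - <<'E'
from workcell import r, eyes, job
import cv2
s=r.sense(); print(s['time_s'],s['tool_pos'],s['ee_rot'],s['gripper_width'])
for n in('top','scene'):
    im=eyes.read_camera(n); cv2.imwrite(f'pics/{n}0.png',im[:,:,::-1]); print(n,eyes.camera_model(n))
E
```

```text
0.0 [185.59264025 648.38969143 232.50113434] [ 6.03404656e-04  7.98492394e-01  6.02004126e-01 -7.51117190e-04] 87.05276690458678
top {'camera_matrix': array([[533.27089133,   0.        , 282.44629746],
       [  0.        , 533.27089133, 208.6420078 ],
       [  0.        ,   0.        ,   1.        ]]), 'origin': array([ 206.6361836 ,  -19.32836309, 1312.84592432]), 'orientation': array([ 0.7446714 ,  0.07714735, -0.06750445, -0.6595119 ])}
scene {'camera_matrix': array([[429.69210092,   0.        , 277.06944646],
       [  0.        , 429.69210092, 211.34979616],
       [  0.        ,   0.        ,   1.        ]]), 'origin': array([ 922.71285511, -668.23267448,  644.23536532]), 'orientation': array([0.84722002, 0.43658774, 0.12774893, 0.27438949])}
```

View pics/top0.png

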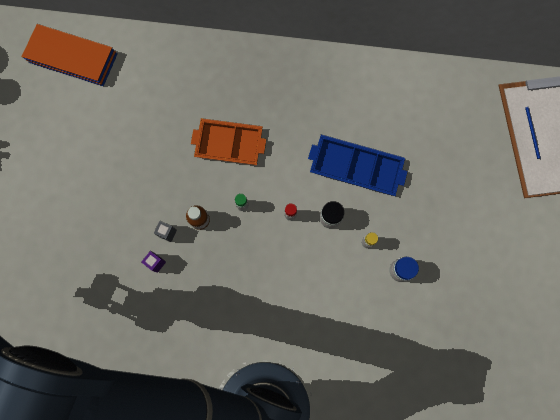

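View pics/scene0.png

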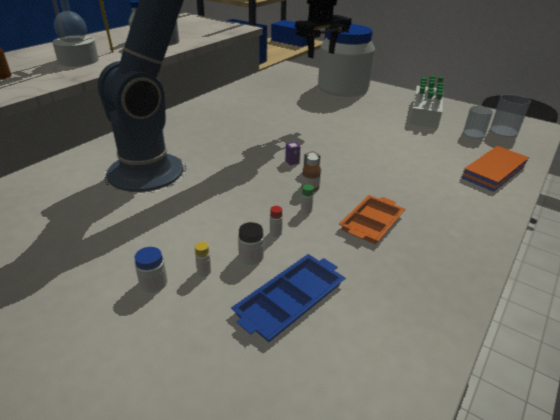

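```bash
cat > h.py <<'E'
import numpy as np, cv2
from scipy.spatial.transform import Rotation as R
from workcell import r, eyes
def rot(q): return R.from_quat([q[1],q[2],q[3],q[0]])
def cast(m,px,z):
    K=np.array(m['camera_matrix']); px=np.atleast_2d(np.array(px,float))
    d=np.c_[px,np.ones(len(px))]@np.linalg.inv(K).T*[1,-1,-1]
    d=rot(m['orientation']).apply(d); o=np.array(m['origin'])
    return o+d*((z-o[2])/d[:,2])[:,None]
def proj(m,P):
    p=rot(m['orientation']).inv().apply(np.atleast_2d(P)-m['origin'])*[1,-1,-1]
    p=p@np.array(m['camera_matrix']).T; return p[:,:2]/p[:,2:]
def hsv(im): return cv2.cvtColor(im,cv2.COLOR_RGB2HSV)
def yaw():
    x=rot(r.sense()['ee_rot']).apply([1,0,0]); return np.degrees(np.arctan2(x[1],x[0]))
E
python3 - <<'E'
from h import *
im=cv2.imread('pics/top0.png')[:,:,::-1].copy(); H=hsv(im); m=eyes.camera_model('top')
C={'orange':((5,150,60),(16,255,255)),'blue':((105,150,40),(125,255,255)),'green':((45,100,30),(85,255,255)),'red':((0,150,80),(4,255,255)),'yellow':((20,120,60),(32,255,255)),'purple':((126,80,30),(155,255,255)),'black':((0,0,0),(180,255,22)),'white':((0,0,170),(180,60,255))}
Z={'orange':20,'green':72,'red':72,'yellow':72,'black':78,'white':95,'blue':20,'purple':58}
for k,(a,b) in C.items():
    M=cv2.inRange(H,a,b); M[330:]=0
    if k in('black','white'): M[:180]=0;
    n,L,S,c=cv2.connectedComponentsWithStats(M)
    for i in range(1,n):
        if S[i,4]>25 :
            z=78 if k=='blue' and S[i,4]<1200 else Z[k]
            pts=np.argwhere(L==i)[:,::-1].astype(np.float32)
            rc=cv2.minAreaRect(pts)
            print(k,S[i,4],c[i].round(1),cast(m,c[i],z)[0].round(1),'rect',cast(m,rc[0],z)[0].round(1), cast(m,cv2.boxPoints(rc),z)[:,:2].round(0).tolist() if S[i,4]>800 else '')
a=cv2.resize(im[105:285,135:275,::-1],None,fx=3.3,fy=3.3,interpolation=cv2.INTER_CUBIC);b=cv2.resize(im[120:280,305:420,::-1],None,fx=3.3,fy=3.3,interpolation=cv2.INTER_CUBIC)
h=max(a.shape[0],b.shape[0]);o=np.zeros((h,a.shape[1]+b.shape[1]+2,3),np.uint8)[:, :800]
o[:a.shape[0],:a.shape[1]]=a;o[:b.shape[0],a.shape[1]:a.shape[1]+b.shape[1]]=b[:, :800-a.shape[1]]
cv2.imwrite('pics/crop1.png',o[:600])
E
```

```text
orange 2902 [66.4 52.1] [823.9 631.8  20. ] rect [821.7 632.7  20. ] [[791.0, 748.0], [898.0, 741.0], [853.0, 517.0], [747.0, 527.0]]
orange 58 [106.9  67.6] [793.1 517.3  20. ] rect [794.1 517.   20. ] 
orange 501 [513.3 133.4] [ 739.4 -545.9   20. ] rect [ 722.1 -554.2   20. ] 
orange 2521 [228.4 141.7] [629.9 172.3  20. ] rect [631.  173.2  20. ] [[581.0, 266.0], [685.0, 269.0], [681.0, 79.0], [578.0, 79.0]]
orange 55 [191.3 220.5] [417.1 234.2  20. ] rect [417.9 236.2  20. ] 
blue 56 [105.2  65.8] [771.3 498.5  78. ] rect [771.1 498.6  78. ] 
blue 56 [108.9  69.2] [763.1 487.5  78. ] rect [763.3 487.5  78. ] 
blue 150 [532.5 132.8] [ 722.7 -568.5   78. ] rect [ 723.4 -568.4   78. ] 
blue 3587 [357.5 165. ] [ 608.1 -159.3   20. ] rect [ 608.3 -159.3   20. ] [[578.0, -28.0], [680.0, -44.0], [639.0, -291.0], [538.0, -272.0]]
blue 414 [406.4 267.8] [ 357.6 -287.9   78. ] rect [ 357.8 -288.    78. ] 
green 116 [240.4 199.6] [472.7 115.8  72. ] rect [473.1 115.5  72. ] 
red 105 [290.2 209.1] [464.1  -5.   72. ] rect [464.5  -4.8  72. ] 
yellow 125 [371.2 238.5] [ 417.  -202.1   72. ] rect [ 417.  -201.7   72. ] 
purple 203 [153.9 262.3] [301.3 298.8  58. ] rect [302.7 300.8  58. ] 
black 364 [332.6 212.4] [ 467.2 -105.5   78. ] rect [ 466.3 -105.8   78. ] 
white 325 [543.  185.3] [ 588.1 -589.    95. ] rect [ 584.9 -587.8   95. ] 
white 99 [193.3 212.4] [424.4 217.9  95. ] rect [425.3 217.6  95. ] 
white 29 [161.9 230. ] [374.6 283.6  95. ] rect [375.9 284.1  95. ]
```

View pics/crop1.png

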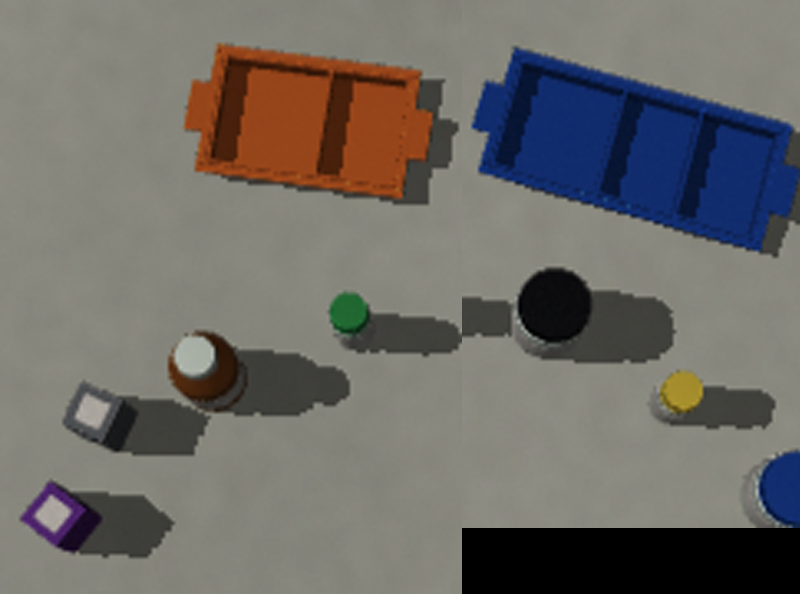

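The top view shows both trays with the large bay towards +y.

Candidates by top-view pixel:
- **Amber bottle:** (197,216).
- **Vials:** green (240,200), red (290,210) and yellow (371,239, bystander).
- **Cuvette cases:** grey (164,230), the one wanted, and purple (153,262), the decoy.
- **Jars:** blue lid (405,268), wanted, and black lid (332,213), bystander.

Choices follow the description; the crop confirms the grey case and the white-capped bottle.

```bash
python3 -m creep '[87,0.5,-0.9,0,-1,87,0.5,-0.9,0,-1,87,0.5,-0.9,0,-1,87,0.5,-0.9,0,-1,87,0.5,-0.9,0,-1]' 25
python3 -m creep '[87,0.5,-0.9,0,-1,87,0.5,-0.9,0,-1,87,0.5,-0.9,0,-1,87,0.5,-0.9,0,-1,87,0.5,-0.9,0,-1]'
python3 -m creep '[87,0.5,-0.8,0,-1,87,0.5,-0.8,0,-1,87,0.5,-0.8,0,-1,87,0.5,-0.8,0,-1,87,0,0,0,0]'
python3 - <<'E'
from h import *
m=eyes.camera_model('wrist'); im=eyes.read_camera('wrist'); t=r.sense()['tool_pos']
print(t,yaw(),m)
cv2.imwrite('pics/w1.png',im[:,:,::-1])
for n,p in dict(amber=(424,218,95),green=(473,116,72),case=(385,285,58)).items(): print(n,proj(m,p))
E
```

```text
time_s: 0.6
tool_pos: [257.2, 511.2, 228.7]
ee_rot: [0.0, 0.929, 0.37, -0.003]
force: [0.2, 0.1, -0.6]
gripper_width: 87.0
time_s: 1.1
tool_pos: [333.8, 368.7, 226.9]
ee_rot: [0.0, 0.994, 0.106, -0.005]
force: [0.5, 0.4, 1.1]
gripper_width: 86.8
time_s: 1.6
tool_pos: [396.6, 263.0, 226.0]
ee_rot: [0.001, 0.993, -0.117, -0.005]
force: [-0.4, 1.0, 0.3]
gripper_width: 87.0
[395.48812875 264.96200531 225.84907066] -13.156777751754998 {'camera_matrix': array([[322.02280919,   0.        , 280.20331977],
       [  0.        , 322.02280919, 213.86709541],
       [  0.        ,   0.        ,   1.        ]]), 'origin': array([415.47152809, 335.35124372, 376.84547558]), 'orientation': array([ 0.98348382, -0.13882797,  0.02162855, -0.11409896])}
amber [[321.2121118  245.42838094]]
green [[382.02733146 313.87055185]]
case [[265.61961925 178.98094949]]
```

View pics/w1.png

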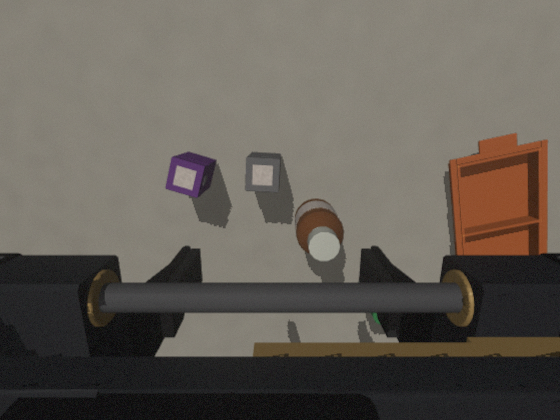

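Wrist view: the grey case's top is at (263,174), the purple decoy's at (186,178) and the bottle's cap at (323,244). The gripper's long body lies along the jaw axis.

Run:
```python
from h import *
im=cv2.imread('pics/w1.png')[:,:,::-1].copy(); H=hsv(im); m=eyes.camera_model('wrist')
W=cv2.inRange(H,(0,0,150),(180,70,255)); W[290:]=0
n,L,S,c=cv2.connectedComponentsWithStats(W)
for i in range(1,n):
    if S[i,4]>100: 
        z=95 if c[i][0]>290 else 58
        P=cast(m,np.argwhere(L==i)[:,::-1],z)[:,:2].astype(np.float32); print(c[i].round(),S[i,4],P.mean(0),cv2.minAreaRect(P))
G=im[140:200,235:295].astype(int); print(np.unique(H[150:160,250:275,2]))
A=cv2.inRange(H,(4,120,30),(16,255,255)); A[:, 400:]=0;A[280:]=0
print('amber body px',cv2.minEnclosingCircle(np.argwhere(A>0)[:,::-1].astype(np.float32)))
mt=eyes.camera_model('top'); it=cv2.imread('pics/top0.png')[:,:,::-1].copy()
W=cv2.inRange(hsv(it),(0,0,135),(180,70,255))[215:245,150:180]; P=np.argwhere(W)[:,::-1]+[150,215]; print('case top cam',len(P),cast(mt,P.mean(0),58))
```

```text
[262. 175.] 367 [381.1969 292.056 ] ((381.61590576171875, 291.97174072265625), (19.109779357910156, 18.907915115356445), 75.57717895507812)
[184. 177.] 359 [304.4838 306.9383] ((304.53997802734375, 306.84893798828125), (18.96753692626953, 19.21009063720703), 60.46871566772461)
[324. 246.] 658 [425.02988 219.26201] ((425.0325927734375, 219.534423828125), (27.076610565185547, 27.2630558013916), 77.22368621826172)
[ 66  67  68  69  70  71  72  73  74  75  76  78  80  81  82  83  84  85
  86  87  88  89  90  91  92  93  95  99 100 103 105 106 107 108 111 114
 115 116 117 118 119 122 123 126 130 132 133 134 135 136 137]
amber body px ((225.0, 253.0), 119.2393569946289)
case top cam 322 [[384.00132072 302.93164017  58.        ]]
```

```bash
python3 -m creep '[87,0.5,-0.76,0,0.1,87,0.49,-0.76,0,0.1,87,0,0,-0.7,0,87,0,0,-1,0,87,0,0,0,0]'
```

```text
time_s: 2.15
tool_pos: [423.6, 223.6, 173.7]
ee_rot: [-0.001, 0.995, -0.097, -0.006]
force: [-0.9, 0.7, 1.0]
gripper_width: 87.0
```

```bash
python3 -m creep '[87,0.05,-0.13,-0.9,0,87,0,0,-0.9,0,87,0,0,-0.9,0,87,0,0,-0.9,0,87,0,0,-0.4,0]'
```

```text
time_s: 2.65
tool_pos: [426.8, 228.6, 55.7]
ee_rot: [-0.006, 0.996, -0.09, -0.003]
force: [-1.3, -0.5, -0.2]
gripper_width: 87.3
```

```bash
python3 -m creep '[87,0,-0.15,0,0,87,0,0,0,0]'; python3 -m creep '[87,0,0,0,0]'
```

```text
time_s: 2.85
tool_pos: [426.6, 225.3, 55.9]
ee_rot: [-0.006, 0.996, -0.089, -0.004]
force: [-0.1, -0.0, -0.4]
gripper_width: 87.1
time_s: 2.95
tool_pos: [427.3, 225.9, 57.1]
ee_rot: [-0.007, 0.996, -0.089, -0.003]
force: [0.3, 0.2, -0.2]
gripper_width: 87.3
```

```bash
python3 -m creep '[87,-0.03,-0.2,-0.3,0,87,0,-0.05,-0.2,0,87,0,0,0,0]'
```

```text
time_s: 3.25
tool_pos: [427.8, 218.8, 43.4]
ee_rot: [-0.009, 0.996, -0.089, -0.001]
force: [-0.2, 0.0, -0.2]
gripper_width: 86.9
```

Well centred; close and lift.

```bash
python3 -m creep '[70,-0.08,0,0,0,45,0,0,0,0,45,0,0,0,0,45,0,0,0,0,45,0,0,0,0]' 25
python3 -m creep '[45,0,0,0,0,45,0,0,0.4,0,45,0,0,0.8,0,45,0,0,0.8,0,45,0,0,0,0]'
```

```text
time_s: 3.75
tool_pos: [425.4, 218.8, 43.6]
ee_rot: [-0.009, 0.996, -0.089, -0.001]
force: [0.6, 0.6, -0.2]
gripper_width: 54.7
time_s: 4.25
tool_pos: [424.1, 217.8, 106.0]
ee_rot: [-0.008, 0.996, -0.089, -0.002]
force: [0.1, -0.1, -2.2]
gripper_width: 49.3
```

```bash
python3 -m creep '[45,0,0,0.8,0,45,0,0,0.8,0,45,0.3,-0.4,0.3,0,45,0.5,-0.8,0,0,45,0.54,-0.88,0,0]'
python3 -m creep '[45,0.54,-0.88,0,0,45,0.54,-0.88,0,0,45,0.54,-0.88,0,0,45,0.54,-0.88,0,0,45,0.54,-0.88,0,0]'
python3 -m creep '[45,0.54,-0.88,0,0,45,0.4,-0.6,0,0,45,0.2,-0.2,0,0,45,0,0,0,0]'
```

```text
time_s: 4.75
tool_pos: [461.2, 155.5, 162.8]
ee_rot: [-0.007, 0.996, -0.084, -0.005]
force: [0.5, -0.5, -3.5]
gripper_width: 49.5
time_s: 5.25
tool_pos: [542.8, 12.4, 157.9]
ee_rot: [-0.005, 0.996, -0.084, -0.008]
force: [0.3, 0.8, -1.4]
gripper_width: 49.5
time_s: 5.65
tool_pos: [577.1, -50.1, 153.4]
ee_rot: [-0.002, 0.996, -0.09, -0.011]
force: [-0.4, -0.5, -2.7]
gripper_width: 49.6
```

```bash
python3 -m creep '[45,0.5,-0.6,0,0,45,0.5,-0.6,0,0,45,0.4,-0.4,0,0,45,0,0,-0.6,0,45,0,0,-0.7,0]'
python3 -m creep '[45,0,0,-0.7,0,45,0,0,-0.7,0,45,0,0,-0.2,0,45,0,0,0,0]'
```

```text
time_s: 6.15
tool_pos: [618.6, -93.2, 112.6]
ee_rot: [-0.004, 0.996, -0.085, -0.012]
force: [0.7, -0.1, -2.5]
gripper_width: 49.7
time_s: 6.55
tool_pos: [614.2, -86.6, 58.7]
ee_rot: [-0.006, 0.996, -0.082, -0.017]
force: [0.3, -0.4, -1.9]
gripper_width: 49.7
```

```bash
python3 -m creep '[45,0.15,-0.4,0,0,45,0.05,-0.1,-0.2,0,45,0,0,0,0]'
python3 - <<'E'
from h import *
for k in('scene','top'):
    cv2.imwrite(f'pics/{k}2.png',eyes.read_camera(k)[:,:,::-1])
m=eyes.camera_model('scene'); print(r.sense()['tool_pos'],r.sense()['force'],yaw())
im=cv2.imread('pics/scene2.png')[190:340,200:400]; cv2.imwrite('pics/s2c.png',cv2.resize(im,None,fx=4,fy=4,interpolation=cv2.INTER_CUBIC))
E
```

```text
time_s: 6.85
tool_pos: [622.0, -101.9, 54.5]
ee_rot: [-0.006, 0.997, -0.081, -0.015]
force: [0.3, 0.8, -3.0]
gripper_width: 49.4
[ 622.36118112 -102.12674711   55.15795938] [-0.37937986  0.31061874 -2.13653857] -9.301195583275991
```

View pics/s2c.png

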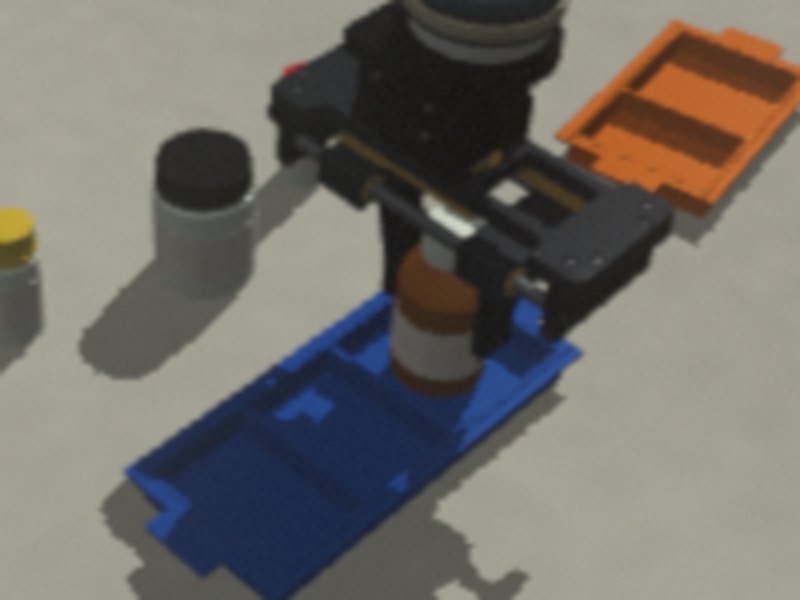

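The bottle hangs upright inside the large bay at crop (437,380). I'll lower it gently until it makes contact.

```bash
python3 -m creep '[45,0,-0.04,-0.15,0,45,0,-0.02,-0.08,0,45,0,0,0,0]'; python3 -m creep '[45,0,-0.02,-0.06,0,45,0,0,0,0]'
```

```text
time_s: 7.25
tool_pos: [622.8, -103.9, 48.6]
ee_rot: [-0.007, 0.997, -0.081, -0.014]
force: [0.4, 0.3, -2.0]
gripper_width: 49.5
time_s: 7.45
tool_pos: [623.1, -104.5, 47.3]
ee_rot: [-0.007, 0.997, -0.081, -0.014]
force: [0.3, -0.3, -1.9]
gripper_width: 49.7
```

```bash
python3 -m creep '[45,0,0,-0.04,0,45,0,0,-0.04,0]';python3 -m creep '[45,0,0,-0.04,0,45,0,0,0,0]'
```

```text
time_s: 7.65
tool_pos: [623.1, -104.6, 47.1]
ee_rot: [-0.007, 0.997, -0.081, -0.014]
force: [-4.0, 0.2, 8.1]
gripper_width: 49.6
time_s: 7.85
tool_pos: [623.2, -104.6, 47.4]
ee_rot: [-0.008, 0.997, -0.081, -0.013]
force: [-0.1, -0.0, -1.7]
gripper_width: 49.6
```

```bash
python3 -m creep '[48,0,0,-0.04,0,51,0,0,-0.02,0,54,0,0,0,0,62,0,0,0,0,75,0,0,0,0]'
python3 -m creep '[80,0,0,0,0,80,0,0,0.5,0,80,0,0,0.9,0,80,0,0,0.9,0,80,0,0,0.9,0]'
```

```text
time_s: 8.35
tool_pos: [623.8, -104.9, 46.4]
ee_rot: [-0.008, 0.997, -0.081, -0.013]
force: [0.1, -0.1, 1.2]
gripper_width: 63.1
time_s: 8.85
tool_pos: [621.2, -104.4, 143.6]
ee_rot: [-0.007, 0.997, -0.081, -0.017]
force: [-0.1, 0.2, -0.9]
gripper_width: 79.7
```

```bash
python3 -m creep '[70,-0.6,0.9,0.2,0,70,-0.6,0.9,0,0,70,-0.6,0.9,0,0,70,-0.6,0.9,0,0,70,-0.6,0.9,0,0]'
python3 -m creep '[70,-0.6,0.9,0,0,70,-0.6,0.9,0,0,70,-0.4,0.5,0,0,70,0,0,0,0,70,0,0,0,0]'
python3 - <<'E'
from h import *
im=eyes.read_camera('top'); H=hsv(im); m=eyes.camera_model('top')
print(r.sense()['tool_pos'],yaw())
cv2.imwrite('pics/top3.png',im[:,:,::-1])
mw=eyes.camera_model('wrist'); w=eyes.read_camera('wrist'); cv2.imwrite('pics/w3.png',w[:,:,::-1])
M=cv2.inRange(hsv(w),(45,100,30),(85,255,255)); n,L,S,c=cv2.connectedComponentsWithStats(M)
for i in range(1,n):
    if S[i,4]>60: print(S[i],c[i],cast(mw,c[i],72))
E
```

```text
time_s: 9.35
tool_pos: [535.0, 27.1, 161.8]
ee_rot: [-0.007, 0.996, -0.086, -0.006]
force: [0.0, 0.9, -0.0]
gripper_width: 70.4
time_s: 9.85
tool_pos: [484.4, 102.5, 167.2]
ee_rot: [-0.01, 0.996, -0.083, -0.003]
force: [0.0, -1.3, 0.1]
gripper_width: 70.2
[484.48899636 102.33860067 167.09077837] -9.576310163718919
[252 187  34  37 958] [268.33820459 204.97181628] [[476.47386889 116.60852078  72.        ]]
```

```bash
python3 -m creep '[70,-0.15,0.2,0,0,70,-0.15,0.1,-0.7,0,70,0,0,-0.8,0,70,0,0,-0.8,0,70,0,0,0,0]'
```

```text
time_s: 10.45
tool_pos: [478.5, 108.0, 97.2]
ee_rot: [-0.01, 0.996, -0.088, -0.001]
force: [-0.0, -0.2, -0.3]
gripper_width: 70.1
```

```bash
python3 -m creep '[70,-0.1,0.25,0,0,70,0,0,-0.6,0,70,0,0,-0.6,0,70,0,0,-0.4,0,70,0,0,0,0]'
```

```text
time_s: 10.95
tool_pos: [479.3, 117.7, 52.4]
ee_rot: [-0.012, 0.996, -0.09, 0.003]
force: [-0.2, -0.5, 1.0]
gripper_width: 70.0
```

```bash
python3 -m creep '[70,-0.1,-0.03,-0.3,0,70,-0.06,-0.05,-0.22,0,55,0,0,0,0]'; python3 -m creep '[40,0,0,0,0,26,0,0,0,0,26,0,0,0,0,26,0,0,0,0,26,0,0,0,0]' 15
```

```text
time_s: 11.25
tool_pos: [475.4, 115.9, 37.6]
ee_rot: [-0.013, 0.996, -0.09, 0.004]
force: [-0.2, -0.1, 0.9]
gripper_width: 67.2
time_s: 11.75
tool_pos: [476.3, 115.9, 38.6]
ee_rot: [-0.013, 0.996, -0.09, 0.005]
force: [0.3, 0.4, -0.5]
gripper_width: 30.5
```

```bash
python3 -m creep '[26,0,0,0.3,0,26,0,0,0.8,0,26,0,0,0.9,0,26,0,0,0.9,0,26,0,0,0.8,0]'
python3 -m creep '[26,0.2,-0.5,0.2,0,26,0.34,-0.9,0,0,26,0.34,-0.96,0,0,26,0.34,-0.96,0,0,26,0.34,-0.96,0,0]'
python3 -m creep '[26,0.34,-0.96,0,0,26,0.34,-0.96,0,0,26,0.34,-0.96,0,0,26,0.34,-0.96,0,0,26,0.34,-0.96,0,0]'
```

```text
time_s: 12.25
tool_pos: [473.1, 114.5, 152.2]
ee_rot: [-0.011, 0.996, -0.09, 0.001]
force: [0.0, 0.7, -0.9]
gripper_width: 29.5
time_s: 12.75
tool_pos: [521.9, -16.7, 162.2]
ee_rot: [-0.013, 0.996, -0.085, 0.004]
force: [0.7, -0.2, -0.9]
gripper_width: 29.4
time_s: 13.25
tool_pos: [571.2, -173.6, 159.5]
ee_rot: [-0.012, 0.996, -0.088, 0.002]
force: [-0.1, 0.3, -0.2]
gripper_width: 29.8
```

```bash
python3 -m creep '[26,0.4,-0.8,0,0,26,0.35,-0.7,0,0,26,0.1,-0.3,-0.3,0,26,0,0,-0.8,0,26,0,0,-0.8,0]'
python3 -m creep '[26,0.05,-0.1,-0.5,0,26,0,0,-0.2,0,26,0,0,0,0]'
```

```text
time_s: 13.75
tool_pos: [595.0, -242.9, 100.4]
ee_rot: [-0.009, 0.996, -0.094, 0.003]
force: [-0.0, -0.1, 0.1]
gripper_width: 29.5
time_s: 14.05
tool_pos: [592.2, -244.9, 73.0]
ee_rot: [-0.01, 0.996, -0.094, -0.002]
force: [0.3, -0.4, -0.6]
gripper_width: 29.8
```

```bash
python3 -m creep '[26,0.15,0.4,0,0,26,0.05,0.05,-0.4,0,26,0.02,0,-0.4,0,26,0,0,0,0]'
```

```text
time_s: 14.45
tool_pos: [601.4, -228.9, 49.5]
ee_rot: [-0.01, 0.996, -0.093, -0.0]
force: [-0.4, -0.1, -1.3]
gripper_width: 29.3
```

```bash
python3 -m creep '[26,-0.08,-0.02,-0.15,0,26,0,0,-0.08,0,26,0,0,0,0]'; python3 -m creep '[26,0,0,-0.05,0,26,0,0,-0.04,0]'
python3 -m creep '[26,0,0,-0.04,0,26,0,0,-0.02,0]'
```

```text
time_s: 14.75
tool_pos: [598.9, -230.0, 42.3]
ee_rot: [-0.01, 0.996, -0.093, 0.0]
force: [0.4, 0.6, 0.4]
gripper_width: 29.7
time_s: 14.95
tool_pos: [599.1, -230.2, 42.2]
ee_rot: [-0.011, 0.996, -0.093, 0.0]
force: [-1.7, 1.8, 5.9]
gripper_width: 29.8
time_s: 15.15
tool_pos: [599.3, -230.4, 42.3]
ee_rot: [-0.011, 0.996, -0.093, 0.001]
force: [0.6, 1.0, -0.2]
gripper_width: 29.5
```

```bash
python3 -m creep '[31,0,0,-0.03,0,34,0,0,0,0,42,0,0,0,0,55,0,0,0,0,60,0,0,0,0]'
python3 -m creep '[60,0,0,0.4,0,60,0,0,0.9,0,60,0,0,0.9,0,60,0,0,0.9,0,60,0,0,0.8,0]'
python3 -m creep '[70,-0.4,0.95,0,0,70,-0.4,0.95,0,0,70,-0.4,0.95,0,0,70,-0.4,0.95,0,0,70,-0.4,0.95,0,0]'
python3 -m creep '[70,-0.4,0.95,0,0,70,-0.4,0.95,0,0,70,-0.4,0.95,0,0,70,-0.4,0.95,0,0,70,-0.4,0.95,0,0]'
python3 -m creep '[70,-0.4,0.95,0,0,70,-0.4,0.95,0,0,70,-0.4,0.95,0,0,70,-0.4,0.95,0,-0.3,70,-0.4,0.95,0,-0.3]'
python3 - <<'E'
from h import *
for k in('scene',):
    im=eyes.read_camera(k); cv2.imwrite('pics/s4c.png',cv2.resize(im[190:340,200:400,::-1],None,fx=4,fy=4,interpolation=cv2.INTER_CUBIC))
E
```

```text
time_s: 15.65
tool_pos: [599.7, -231.1, 41.3]
ee_rot: [-0.011, 0.996, -0.094, 0.002]
force: [0.4, -0.1, -1.0]
gripper_width: 50.4
time_s: 16.15
tool_pos: [596.8, -230.2, 161.0]
ee_rot: [-0.011, 0.996, -0.094, -0.002]
force: [-0.1, -0.1, 0.8]
gripper_width: 60.0
time_s: 16.65
tool_pos: [538.7, -91.7, 171.6]
ee_rot: [-0.009, 0.995, -0.099, 0.007]
force: [0.9, 1.1, 0.1]
gripper_width: 69.8
time_s: 17.15
tool_pos: [476.6, 55.5, 176.3]
ee_rot: [-0.01, 0.995, -0.1, 0.01]
force: [0.6, 0.4, 0.5]
gripper_width: 69.9
time_s: 17.65
tool_pos: [414.8, 202.9, 181.2]
ee_rot: [-0.013, 0.991, -0.134, 0.013]
force: [0.5, 0.1, 0.1]
gripper_width: 70.3
```

View pics/s4c.png

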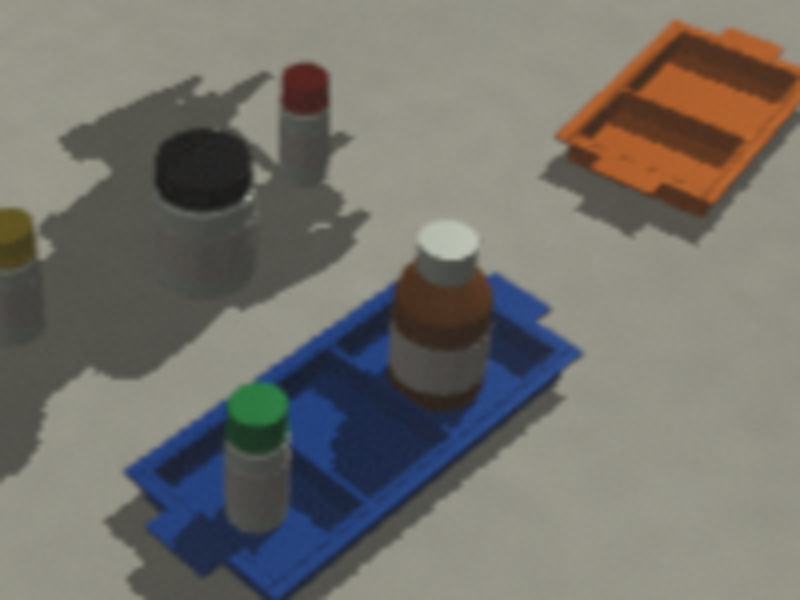

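The bottle and the green vial stand upright in their bays. Now the case.

```bash
python3 -m creep '[70,-0.4,0.8,0,0,70,-0.4,0.6,0,0,70,-0.2,0.4,-0.3,0,70,0,0,0,0]'
python3 - <<'E'
from h import *
m=eyes.camera_model('wrist'); im=eyes.read_camera('wrist'); print(r.sense()['tool_pos'],yaw())
cv2.imwrite('pics/w5.png',im[:,:,::-1]); H=hsv(im)
W=cv2.inRange(H,(0,0,150),(180,70,255)); W[290:]=0
n,L,S,c=cv2.connectedComponentsWithStats(W)
for i in range(1,n):
    if S[i,4]>150:
        P=cast(m,np.argwhere(L==i)[:,::-1],58)[:,:2].astype(np.float32); print(c[i].round(),S[i,4],P.mean(0),cv2.minAreaRect(P))
E
```

```text
time_s: 18.1
tool_pos: [381.8, 265.7, 174.6]
ee_rot: [-0.016, 0.991, -0.129, 0.014]
force: [0.2, -0.4, -0.8]
gripper_width: 70.0
[382.75407643 264.82264588 175.08911972] -14.994961123334193
[271. 189.] 510 [382.88675 290.04453] ((383.0032043457031, 290.04205322265625), (19.647912979125977, 18.790315628051758), 74.328857421875)
[179. 195.] 519 [306.0414  305.34155] ((305.9980773925781, 305.2616882324219), (19.122764587402344, 19.532394409179688), 59.72256851196289)
```

View pics/w5.png

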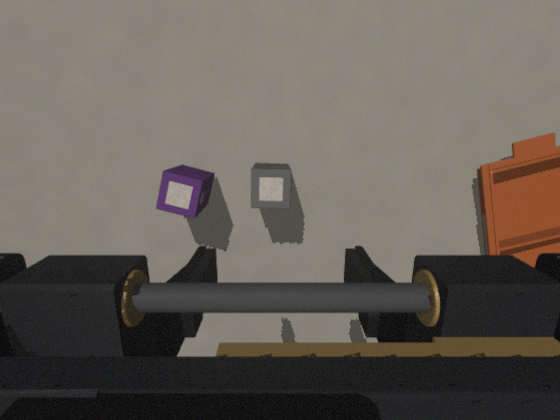

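The grey case is at (271,187) and the purple decoy at (182,192), 78 mm away along the jaw axis. I'll use a narrow opening of 56 mm to clear it.

```bash
python3 -m creep '[56,0,0.5,0,0,56,0,0.3,-0.5,0,56,0,0,-0.8,0,56,0,0,-0.8,0,56,0,0,0,0]'; python3 -m creep '[56,0,0,0,0]'
```

```text
time_s: 18.65
tool_pos: [388.0, 289.8, 112.1]
ee_rot: [-0.018, 0.991, -0.134, 0.017]
force: [-0.2, -0.2, 0.3]
gripper_width: 56.3
time_s: 18.75
tool_pos: [389.0, 289.7, 112.4]
ee_rot: [-0.018, 0.991, -0.135, 0.017]
force: [1.1, -0.1, 0.7]
gripper_width: 56.2
```

```bash
python3 -m creep '[56,-0.25,0,0,0,56,-0.05,0,-0.5,0,56,-0.05,0,-0.5,0,56,0,0,-0.2,0,56,0,0,0,0]'
```

```text
time_s: 19.25
tool_pos: [380.4, 292.2, 81.0]
ee_rot: [-0.023, 0.99, -0.136, 0.02]
force: [-0.9, -0.0, -0.4]
gripper_width: 56.2
```

Run:
```python
from h import *
s=r.sense(); print(np.round(s['qpos'],3)); print(rot(s['ee_rot']).apply([0,0,1]),yaw(),s['tool_pos'])
```

```text
[-1.021  0.348  0.334  2.187 -0.208  0.574 -0.81 ]
[ 0.04543798  0.03958913 -0.99818239] -15.690456892304626 [380.39420038 292.2030516   80.95768821]
```

```bash
python3 -m creep '[56,0.08,-0.06,-0.4,0,56,0,-0.03,-0.4,0.1,56,0,0,-0.4,0.1,56,0,0,-0.2,0,56,0,0,0,0]'
```

```text
time_s: 19.75
tool_pos: [384.3, 290.1, 37.7]
ee_rot: [-0.025, 0.992, -0.125, 0.021]
force: [-0.2, 0.8, -0.3]
gripper_width: 55.8
```

```bash
python3 -m creep '[45,-0.04,0,0.05,0,30,0,0,0,0,30,0,0,0,0,30,0,0,0,0,30,0,0,0,0]' 15; python3 -m creep '[30,0,0,0.3,0,30,0,0,0.5,0,30,0,0,0,0]'
python3 - <<'E'
from h import *
s=r.sense(); print(rot(s['ee_rot']).apply([0,0,1]),yaw())
im=eyes.read_camera('scene'); cv2.imwrite('pics/s6.png',cv2.resize(im[100:250,230:430,::-1],None,fx=4,fy=4,interpolation=cv2.INTER_CUBIC))
E
```

```text
time_s: 20.25
tool_pos: [383.5, 290.5, 40.1]
ee_rot: [-0.025, 0.992, -0.125, 0.021]
force: [-0.9, -0.1, -1.1]
gripper_width: 34.3
time_s: 20.55
tool_pos: [383.5, 290.4, 65.7]
ee_rot: [-0.025, 0.992, -0.125, 0.021]
force: [0.7, 0.3, -0.1]
gripper_width: 34.1
[ 0.04834846  0.04479205 -0.99782569] -14.458378435817693
```

View pics/s6.png

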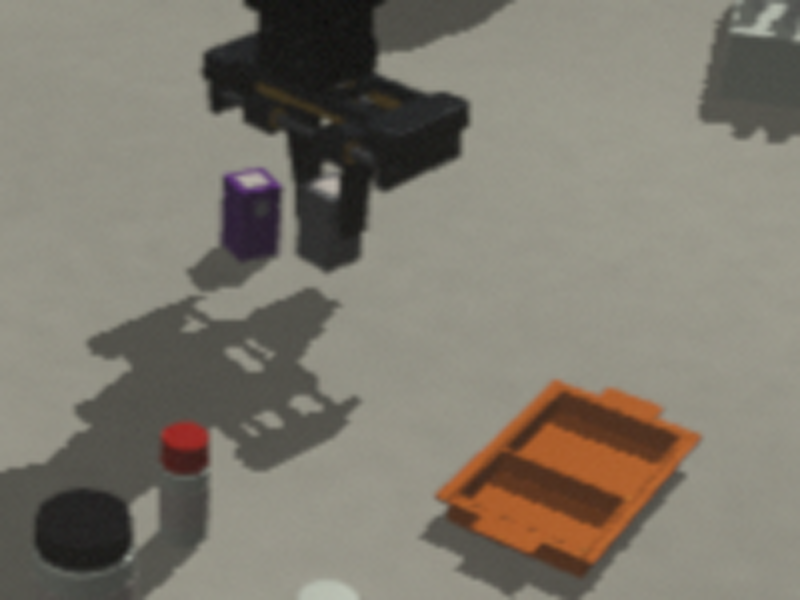

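```bash
python3 -m creep '[30,0,0,0.8,0,30,0,0,0.9,0,30,0,0,0.9,0,30,0,0,0.8,0,30,0.3,-0.5,0.3,0]'
python3 -m creep '[30,0.47,-0.9,0,0.2,30,0.47,-0.96,0,0.2,30,0.47,-0.96,0,0.2,30,0.47,-0.96,0,0.2,30,0.47,-0.96,0,0]'
python3 -m creep '[30,0.47,-0.96,0,0,30,0.47,-0.96,0,0,30,0.47,-0.96,0,0,30,0.47,-0.96,0,0,30,0.47,-0.96,0,0]'
python3 -m creep '[30,0.47,-0.96,0,0,30,0.47,-0.96,0,0,30,0.47,-0.8,0,0,30,0.3,-0.5,0,0,30,0,0,0,0]'
python3 -c "
from h import *
s=r.sense(); print(rot(s['ee_rot']).apply([0,0,1]),yaw())"
```

```text
time_s: 21.1
tool_pos: [388.2, 274.5, 176.4]
ee_rot: [-0.022, 0.992, -0.123, 0.018]
force: [-0.4, 0.1, -1.2]
gripper_width: 34.3
time_s: 21.6
tool_pos: [459.1, 131.0, 177.1]
ee_rot: [-0.025, 0.997, -0.075, 0.017]
force: [0.3, 0.1, -0.5]
gripper_width: 34.5
time_s: 22.1
tool_pos: [529.8, -19.1, 174.7]
ee_rot: [-0.024, 0.997, -0.074, 0.016]
force: [0.5, -0.1, -1.4]
gripper_width: 34.3
time_s: 22.6
tool_pos: [581.9, -125.1, 171.5]
ee_rot: [-0.023, 0.997, -0.077, 0.014]
force: [-0.4, 0.2, -1.3]
gripper_width: 34.5
[ 0.03144403  0.04297259 -0.99858131] -8.925660686547571
```

```bash
python3 -m creep '[30,0.4,-0.7,0,0,30,0.3,-0.6,0,0,30,0.1,-0.2,-0.3,0,30,0,0,-0.6,0,30,0,0,-0.6,0]'
python3 -m creep '[30,0,0,-0.4,0,30,0,0,0,0]'
```

```text
time_s: 23.1
tool_pos: [605.3, -166.4, 123.4]
ee_rot: [-0.025, 0.997, -0.076, 0.013]
force: [0.2, 0.9, -0.3]
gripper_width: 34.6
time_s: 23.3
tool_pos: [602.2, -162.9, 106.7]
ee_rot: [-0.026, 0.997, -0.075, 0.009]
force: [0.2, 0.2, 0.1]
gripper_width: 34.4
```

```bash
python3 -m creep '[30,0.2,-0.3,0,0,30,0.05,-0.08,-0.5,0,30,0.05,-0.08,-0.5,0,30,0,-0.05,-0.5,0,30,0,0,0,0]'; python3 -m creep '[30,0,0,0,0]'
```

```text
time_s: 23.8
tool_pos: [612.7, -178.4, 58.9]
ee_rot: [-0.026, 0.997, -0.074, 0.01]
force: [-1.0, 0.3, -0.6]
gripper_width: 34.6
time_s: 23.9
tool_pos: [612.5, -178.6, 58.3]
ee_rot: [-0.026, 0.997, -0.074, 0.009]
force: [-0.1, -0.0, -0.3]
gripper_width: 34.5
```

```bash
python3 -m creep '[30,-0.15,0.2,0.05,0,30,-0.03,0.03,-0.1,0,30,0,0,0,0]'
python3 - <<'E'
from h import *
im=eyes.read_camera('scene'); cv2.imwrite('pics/s7.png',cv2.resize(im[190:340,200:400,::-1],None,fx=4,fy=4,interpolation=cv2.INTER_CUBIC))
E
```

```text
time_s: 24.2
tool_pos: [606.8, -171.0, 57.4]
ee_rot: [-0.026, 0.997, -0.074, 0.01]
force: [0.4, 0.0, -0.8]
gripper_width: 34.2
```

View pics/s7.png

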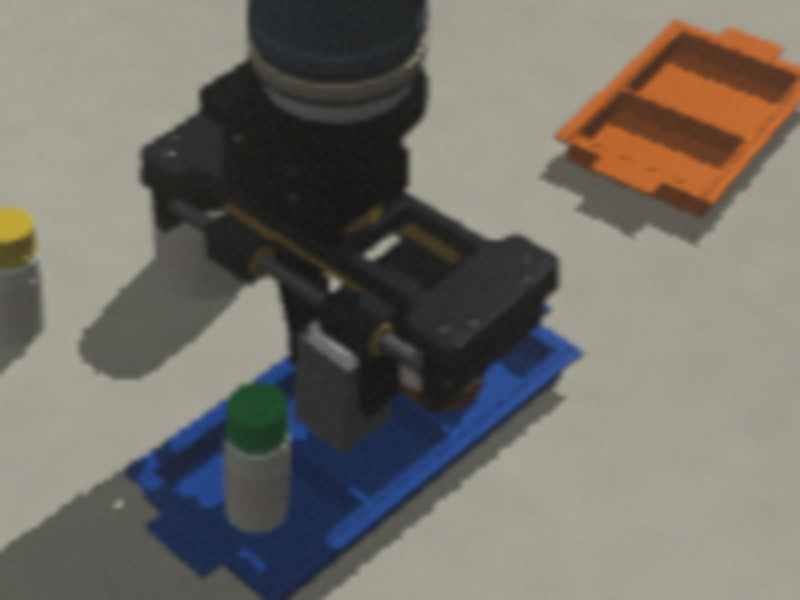

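The case hangs above the middle bay (crop 340,435), clear of the dividers; lowering.

```bash
python3 -m creep '[30,0,0,-0.2,0,30,0,0,-0.15,0,30,0,0,0,0]'; python3 -m creep '[30,0,0,-0.07,0,30,0,0,-0.05,0]';  python3 -m creep '[30,0,0,-0.04,0,30,0,0,0,0]'
```

```text
time_s: 24.55
tool_pos: [607.7, -170.9, 47.1]
ee_rot: [-0.026, 0.997, -0.074, 0.011]
force: [-0.5, -0.4, -0.9]
gripper_width: 34.5
time_s: 24.75
tool_pos: [607.8, -171.1, 43.2]
ee_rot: [-0.026, 0.997, -0.074, 0.011]
force: [-0.5, -0.4, -0.2]
gripper_width: 34.3
time_s: 24.95
tool_pos: [607.8, -171.4, 42.7]
ee_rot: [-0.027, 0.997, -0.074, 0.011]
force: [0.4, -0.2, -0.9]
gripper_width: 34.3
```

```bash
python3 -m creep '[30,0,0,-0.04,0,30,0,0,-0.04,0]';  python3 -m creep '[35,0,0,-0.02,0,38,0,0,0,0,46,0,0,0,0,58,0,0,0,0,60,0,0,0,0]'
python3 -m creep '[60,0,0,0.4,0,60,0,0,0.8,0,60,0,0,0.9,0,60,0,0,0.9,0,60,0,0,0.6,0]'
```

```text
time_s: 25.15
tool_pos: [608.0, -171.4, 42.5]
ee_rot: [-0.027, 0.997, -0.074, 0.011]
force: [-4.2, 1.1, 10.6]
gripper_width: 34.1
time_s: 25.65
tool_pos: [608.5, -171.6, 42.0]
ee_rot: [-0.027, 0.997, -0.074, 0.012]
force: [0.2, -0.9, 0.1]
gripper_width: 54.0
time_s: 26.15
tool_pos: [606.1, -171.2, 153.1]
ee_rot: [-0.027, 0.997, -0.074, 0.009]
force: [-0.8, -0.4, -0.2]
gripper_width: 59.7
```

```bash
python3 -m creep '[87,-0.9,-0.54,0.3,0,87,-0.9,-0.54,0,0,87,-0.9,-0.54,0,0,87,-0.9,-0.54,0,0,87,-0.9,-0.54,0,0]'
python3 -m creep '[87,-0.9,-0.54,0,0,87,-0.9,-0.54,0,0,87,-0.9,-0.5,0,0,87,-0.3,-0.2,0,0,87,0,0,0,0]'
python3 - <<'E'
from h import *
mw=eyes.camera_model('wrist'); w=eyes.read_camera('wrist'); cv2.imwrite('pics/w8.png',w[:,:,::-1])
s=r.sense(); print(s['tool_pos'],rot(s['ee_rot']).apply([0,0,1]),yaw())
M=cv2.inRange(hsv(w),(105,150,40),(125,255,255)); n,L,S,c=cv2.connectedComponentsWithStats(M)
for i in range(1,n):
    if S[i,4]>200: print(S[i],c[i],cast(mw,c[i],78))
E
```

```text
time_s: 26.65
tool_pos: [473.9, -252.0, 170.9]
ee_rot: [-0.027, 0.997, -0.069, 0.016]
force: [0.6, 0.3, 0.9]
gripper_width: 85.3
time_s: 27.15
tool_pos: [376.9, -310.6, 175.4]
ee_rot: [-0.026, 0.997, -0.074, 0.019]
force: [-0.2, -0.2, 0.8]
gripper_width: 87.4
[ 377.69183329 -310.18611749  175.37075261] [ 0.04243548  0.04889481 -0.99790206] -8.436170597732014
[ 439    0  121  148 4775] [477.58408377  70.73696335] [[ 542.69511151 -217.39004094   78.        ]]
[ 485   98   65   36 1019] [522.74484789 117.94111874] [[ 577.63241912 -256.59706698   78.        ]]
[ 221  173   63   62 2024] [255.76037549 205.42094862] [[ 363.13367193 -293.00364172   78.        ]]
```

View pics/w8.png

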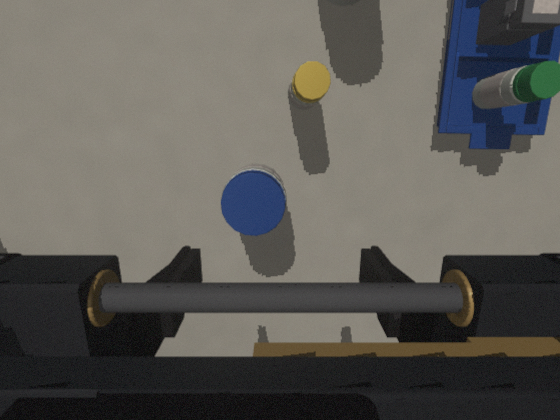

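The blue-lidded jar is at (254,203), with the yellow vial clear at (312,82).

```bash
python3 -m creep '[87,-0.3,0.3,0,0,87,-0.25,0.05,-0.4,0,87,0,0,-0.5,0,87,0,0,0,0]'
python3 - <<'E'
from h import *
mw=eyes.camera_model('wrist'); w=eyes.read_camera('wrist'); cv2.imwrite('pics/w9.png',w[:,:,::-1])
s=r.sense(); print(s['tool_pos'],rot(s['ee_rot']).apply([0,0,1]),yaw())
M=cv2.inRange(hsv(w),(105,150,40),(125,255,255)); n,L,S,c=cv2.connectedComponentsWithStats(M)
for i in range(1,n):
    if S[i,4]>200 and c[i][0]<420: print(S[i],c[i],cast(mw,c[i],78))
E
```

```text
time_s: 27.6
tool_pos: [364.6, -294.4, 148.2]
ee_rot: [-0.027, 0.997, -0.068, 0.02]
force: [0.2, 0.5, 0.1]
gripper_width: 87.3
[ 365.09521728 -294.8549634   149.00493183] [ 0.04499863  0.04972529 -0.99774873] -7.898490889193427
[ 237  196   69   68 3006] [272.81170991 231.43812375] [[ 361.88311293 -292.3491823    78.        ]]
```

```bash
python3 -m creep '[87,-0.1,0.02,-0.6,0,87,-0.02,0,-0.6,0,87,0,0,-0.6,0,87,0,0,0,0]'
```

```text
time_s: 28.05
tool_pos: [366.0, -292.6, 96.5]
ee_rot: [-0.026, 0.997, -0.065, 0.023]
force: [0.6, -1.2, 0.3]
gripper_width: 86.8
```

```bash
python3 -m creep '[87,-0.2,0.03,-0.1,0,87,-0.05,0,-0.5,0,87,-0.03,0,-0.5,0,87,-0.03,0,-0.3,0,87,0,0,0,0]'
```

```text
time_s: 28.55
tool_pos: [359.4, -292.4, 57.7]
ee_rot: [-0.024, 0.997, -0.063, 0.027]
force: [0.1, -0.3, 0.4]
gripper_width: 86.8
```

```bash
python3 -m creep '[87,0.06,0.03,-0.4,0,87,0,0,-0.3,0,87,0,0,-0.1,0,87,0,0,0,0]'
```

```text
time_s: 28.95
tool_pos: [362.6, -292.1, 33.4]
ee_rot: [-0.024, 0.997, -0.063, 0.029]
force: [-0.6, 0.3, 0.2]
gripper_width: 86.6
```

```bash
python3 -m creep '[70,-0.03,0,0,0,51,0,0,0,0,51,0,0,0,0,51,0,0,0,0,51,0,0,0,0]' 25; python3 -m creep '[51,0,0,0.3,0,51,0,0,0.7,0,51,0,0,0.9,0,51,0,0,0.9,0,51,0,0,0.9,0]'
python3 -m creep '[51,0,0,0.8,0,51,0,0,0,0]'
python3 - <<'E'
from h import *
s=r.sense(); print(rot(s['ee_rot']).apply([0,0,1]),yaw())
im=eyes.read_camera('scene'); cv2.imwrite('pics/s10.png',cv2.resize(im[190:340,40:320,::-1],None,fx=2.8,fy=2.8,interpolation=cv2.INTER_CUBIC))
E
```

```text
time_s: 29.45
tool_pos: [361.8, -292.5, 33.9]
ee_rot: [-0.023, 0.997, -0.063, 0.029]
force: [-1.1, 0.3, 0.7]
gripper_width: 55.9
time_s: 29.95
tool_pos: [358.1, -290.4, 146.9]
ee_rot: [-0.025, 0.997, -0.064, 0.024]
force: [0.8, -1.2, -0.8]
gripper_width: 56.4
time_s: 30.15
tool_pos: [359.3, -291.8, 175.9]
ee_rot: [-0.024, 0.997, -0.064, 0.028]
force: [-0.3, -0.2, -1.3]
gripper_width: 56.0
[ 0.05882426  0.04442471 -0.99727937] -7.42458359263418
```

View pics/s10.png

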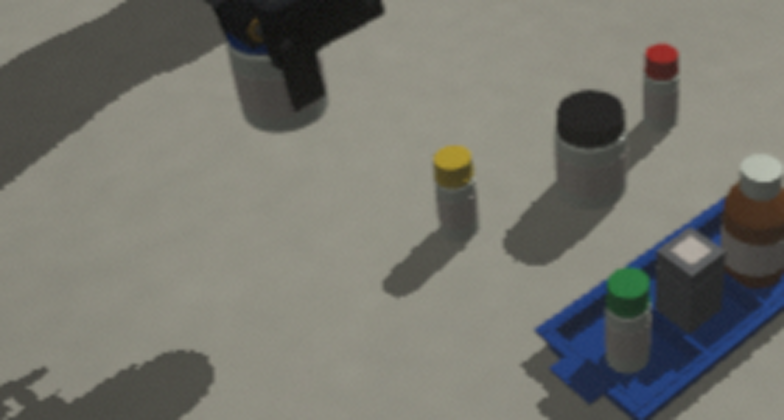

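The blue kit is complete and upright, and the jar is held.

```bash
python3 -m creep '[51,0.3,0.5,0,0.2,51,0.53,0.9,0,0.2,51,0.53,0.97,0,0.2,51,0.53,0.97,0,0.2,51,0.53,0.97,0,0.2]'
python3 -m creep '[51,0.53,0.97,0,0,51,0.53,0.97,0,0,51,0.53,0.97,0,0,51,0.53,0.97,0,0,51,0.53,0.97,0,0]'
python3 -m creep '[51,0.53,0.97,0,0,51,0.53,0.97,0,0,51,0.53,0.97,0,0,51,0.53,0.97,0,0,51,0.5,0.8,0,0]'
python3 -c "
from h import *
s=r.sense(); print(rot(s['ee_rot']).apply([0,0,1]),yaw())"
```

```text
time_s: 30.7
tool_pos: [428.6, -155.5, 169.9]
ee_rot: [-0.027, 0.999, -0.013, 0.021]
force: [0.9, -0.0, -1.1]
gripper_width: 56.2
time_s: 31.2
tool_pos: [505.3, 4.0, 162.6]
ee_rot: [-0.028, 0.999, -0.009, 0.013]
force: [1.1, -0.2, -1.5]
gripper_width: 56.0
time_s: 31.7
tool_pos: [578.6, 158.6, 153.2]
ee_rot: [-0.027, 1.0, -0.004, 0.003]
force: [1.3, -0.5, -2.0]
gripper_width: 55.7
[ 0.0063504   0.05481259 -0.99847647] -0.47404880155884715
```

```bash
python3 -m creep '[51,0.6,0.6,0,0,51,0.6,0.5,0,0,51,0.5,0.3,0,0,51,0.1,0,-0.3,0,51,0,0,-0.5,0]'
python3 -m creep '[51,0,0,-0.5,0,51,0,0,-0.5,0,51,0,0,0,0]'
```

```text
time_s: 32.2
tool_pos: [627.8, 215.0, 118.5]
ee_rot: [-0.028, 1.0, 0.004, -0.005]
force: [0.0, -0.1, -1.7]
gripper_width: 55.9
time_s: 32.5
tool_pos: [621.6, 212.6, 79.9]
ee_rot: [-0.025, 1.0, 0.003, -0.011]
force: [-0.3, -0.6, -2.0]
gripper_width: 56.4
```

```bash
python3 -m creep '[51,0.3,-0.25,0,0,51,0.1,-0.05,0,0,51,0.03,0,-0.4,0,51,0.03,0,-0.3,0,51,0,0,0,0]'
python3 - <<'E'
from h import *
s=r.sense(); print(s['tool_pos'],rot(s['ee_rot']).apply([0,0,1]),yaw())
im=eyes.read_camera('scene'); cv2.imwrite('pics/s11.png',cv2.resize(im[140:265,300:450,::-1],None,fx=4.8,fy=4.8,interpolation=cv2.INTER_CUBIC))
E
```

```text
time_s: 33.0
tool_pos: [637.7, 200.7, 58.6]
ee_rot: [-0.026, 1.0, 0.001, -0.009]
force: [-0.2, 0.2, -0.8]
gripper_width: 55.8
[637.74750228 200.73608159  58.63965926] [-0.0184374   0.0511385  -0.99852136] 0.16626706003911498
```

View pics/s11.png

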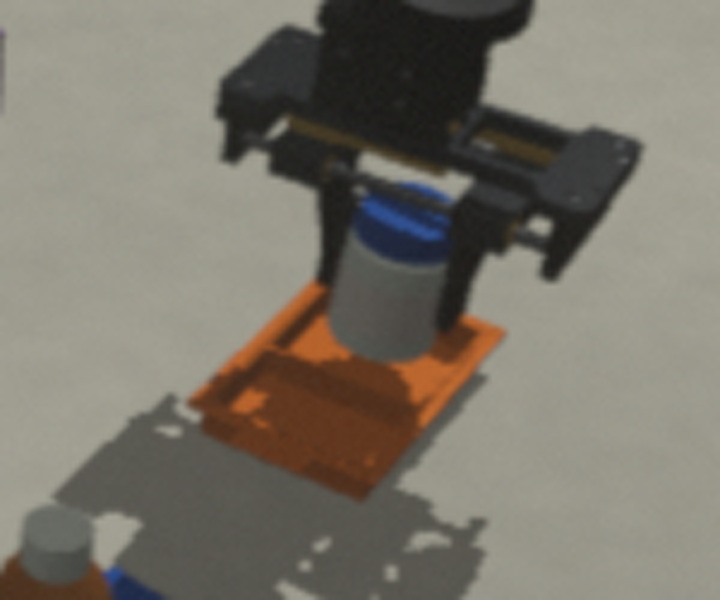

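The jar hangs a few degrees off plumb over the large bay. It will level out on contact, so I'll lower it slowly.

```bash
python3 -m creep '[51,-0.12,0.05,-0.2,0,51,0,0,-0.2,0,51,0,0,-0.1,0,51,0,0,0,0]';python3 -m creep '[51,0,0,-0.08,0,51,0,0,-0.05,0]'
```

```text
time_s: 33.45
tool_pos: [633.7, 203.4, 43.2]
ee_rot: [-0.026, 1.0, 0.002, -0.009]
force: [-0.6, -0.4, -0.5]
gripper_width: 56.4
time_s: 33.65
tool_pos: [633.9, 203.6, 39.3]
ee_rot: [-0.026, 1.0, 0.002, -0.009]
force: [-0.2, 0.4, -1.3]
gripper_width: 55.6
```

```bash
python3 -m creep '[51,0,0,-0.04,0,51,0,0,-0.03,0]';python3 -m creep '[51,0,0,-0.04,0,51,0,0,-0.03,0]';python3 -m creep '[51,0,0,-0.04,0,51,0,0,-0.03,0]' 8
```

```text
time_s: 33.85
tool_pos: [634.1, 203.8, 38.4]
ee_rot: [-0.027, 1.0, 0.002, -0.009]
force: [-2.9, -0.7, 8.0]
gripper_width: 55.7
time_s: 34.05
tool_pos: [634.1, 203.8, 38.4]
ee_rot: [-0.027, 1.0, 0.002, -0.009]
force: [-2.3, -1.5, 3.2]
gripper_width: 55.8
time_s: 34.25
tool_pos: [634.0, 204.0, 37.2]
ee_rot: [-0.027, 1.0, 0.002, -0.009]
force: [-2.1, 1.0, 2.8]
gripper_width: 56.1
```

```bash
python3 -m creep '[57,0,0,-0.02,0,59,0,0,0,0,62,0,0,0,0,72,0,0,0,0,85,0,0,0,0]'
python3 -m creep '[85,0,0,0,0,85,0,0,0.4,0,85,0,0,0.9,0,85,0,0,0.9,0,85,0,0,0.9,0]'
python3 -m creep '[70,-0.6,-0.85,0.5,0,70,-0.6,-0.85,0,0,70,-0.6,-0.85,0,0,70,-0.6,-0.85,0,0,70,-0.6,-0.85,0,0]'
python3 -m creep '[70,-0.6,-0.85,0,0,70,-0.6,-0.85,0,0,70,-0.6,-0.85,0,0,70,-0.4,-0.5,0,0,70,0,0,0,0]'
cat > red.py <<'E'
from h import *
mw=eyes.camera_model('wrist'); w=eyes.read_camera('wrist')
s=r.sense(); print(s['tool_pos'],rot(s['ee_rot']).apply([0,0,1]),yaw())
M=cv2.inRange(hsv(w),(0,150,60),(5,255,255)); n,L,S,c=cv2.connectedComponentsWithStats(M)
for i in range(1,n):
    if S[i,4]>200: print(S[i],c[i],cast(mw,c[i],72))
E
python3 red.py
python3 - <<'E'
from h import *
im=eyes.read_camera('scene'); cv2.imwrite('pics/s12.png',cv2.resize(im[140:290,180:420,::-1],None,fx=3.3,fy=3.3,interpolation=cv2.INTER_CUBIC))
E
```

```text
time_s: 34.75
tool_pos: [634.8, 203.9, 35.5]
ee_rot: [-0.027, 1.0, 0.002, -0.008]
force: [0.4, -0.2, -0.2]
gripper_width: 71.0
time_s: 35.25
tool_pos: [631.9, 202.9, 128.9]
ee_rot: [-0.026, 1.0, 0.002, -0.012]
force: [0.4, 0.2, -0.0]
gripper_width: 84.9
time_s: 35.75
tool_pos: [545.4, 77.6, 155.3]
ee_rot: [-0.029, 1.0, 0.006, -0.002]
force: [1.0, -0.7, 0.3]
gripper_width: 70.1
time_s: 36.25
tool_pos: [475.7, -21.4, 160.3]
ee_rot: [-0.03, 1.0, 0.002, 0.001]
force: [0.4, 0.6, 0.3]
gripper_width: 70.2
[476.83925703 -20.23043356 160.47660678] [ 0.00302974  0.06100698 -0.99813274] 0.34821140997146466
[252 190  35  37 992] [269.10483871 208.2016129 ] [[466.93979467  -6.0015887   72.        ]]
```

View pics/s12.png

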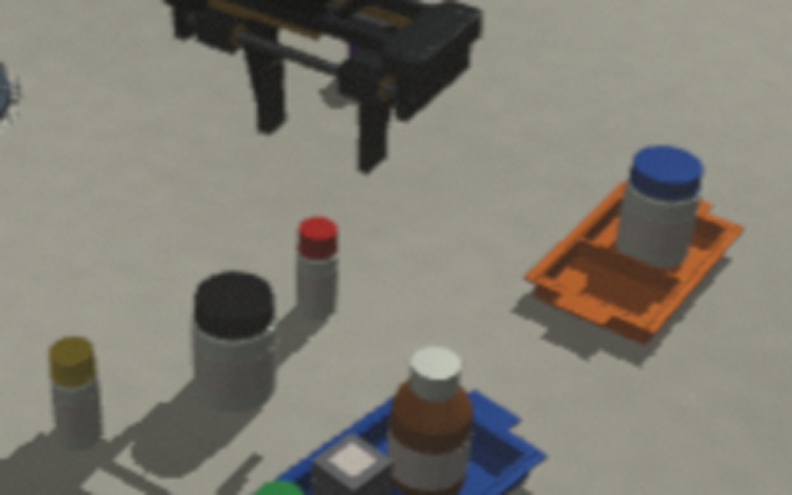

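The jar stands upright in the orange large bay. Next, the red vial at (466,-5.5).

```bash
python3 -m creep '[70,-0.25,0.35,0,0,70,-0.1,0.05,-0.5,0,70,0,0,-0.7,0,70,0,0,-0.6,0,70,0,0,0,0]'; python3 red.py
```

```text
time_s: 36.85
tool_pos: [469.8, 4.1, 105.5]
ee_rot: [-0.032, 0.999, 0.011, 0.003]
force: [-0.1, 0.8, -0.3]
gripper_width: 70.0
[470.68334836   4.17281379 106.48924891] [ 0.00776395  0.06476441 -0.99787038] 1.2608138191716947
[ 254  239   43   44 1515] [274.97227723 261.99339934] [[466.71540109  -3.29130243  72.        ]]
```

```bash
python3 -m creep '[70,-0.15,-0.27,0,0,70,-0.03,-0.05,-0.5,0,70,-0.03,0,-0.5,0,70,0,0,-0.5,0,70,0,0,0,0]'
```

```text
time_s: 37.4
tool_pos: [467.5, -4.6, 65.0]
ee_rot: [-0.033, 0.999, 0.013, 0.009]
force: [-0.4, 0.1, 0.0]
gripper_width: 70.3
```

```bash
python3 -m creep '[70,-0.04,-0.02,-0.4,0,70,0,-0.03,-0.4,0,65,0,0,-0.15,0,55,0,0,0,0]'
```

```text
time_s: 37.8
tool_pos: [468.0, -6.4, 36.8]
ee_rot: [-0.033, 0.999, 0.013, 0.011]
force: [0.4, -0.5, 0.4]
gripper_width: 63.0
```

```bash
python3 -m creep '[50,-0.04,0.05,0,0,26,0,0,0,0,26,0,0,0,0,26,0,0,0,0,26,0,0,0,0]' 15; python3 -m creep '[26,0,0,0.3,0,26,0,0,0.8,0,26,0,0,0.9,0,26,0,0,0.9,0,26,0,0,0.6,0]'
python3 -m creep '[26,0.5,0.4,0,0,26,0.8,0.7,0,0,26,0.8,0.7,0,0,26,0.8,0.7,0,0,26,0.8,0.7,0,0]'
python3 -m creep '[26,0.7,0.6,0,0,26,0.5,0.4,0,0,26,0.3,0.2,0,0,26,0,0,0,0]'
```

```text
time_s: 38.3
tool_pos: [467.4, -4.7, 37.6]
ee_rot: [-0.033, 0.999, 0.013, 0.012]
force: [0.8, 0.3, 0.1]
gripper_width: 29.1
time_s: 38.8
tool_pos: [464.6, -5.4, 145.9]
ee_rot: [-0.033, 0.999, 0.012, 0.009]
force: [-0.1, -0.3, -0.1]
gripper_width: 29.4
time_s: 39.3
tool_pos: [577.9, 89.7, 153.8]
ee_rot: [-0.034, 0.999, 0.008, 0.013]
force: [1.1, -0.4, 0.2]
gripper_width: 29.8
time_s: 39.7
tool_pos: [626.5, 131.4, 155.7]
ee_rot: [-0.034, 0.999, 0.011, 0.014]
force: [-1.5, 0.5, -1.2]
gripper_width: 29.7
```

```bash
python3 -m creep '[26,0.1,-0.1,-0.4,0,26,0.05,0,-0.7,0,26,0.05,0,-0.7,0,26,0.05,0,-0.6,0,26,0,0,0,0]'
```

```text
time_s: 40.2
tool_pos: [630.3, 121.4, 80.2]
ee_rot: [-0.033, 0.999, 0.008, 0.013]
force: [-0.9, -0.0, -0.8]
gripper_width: 29.7
```

```bash
python3 -m creep '[26,0,0,0,0]'
```

```text
time_s: 40.3
tool_pos: [629.7, 120.0, 80.0]
ee_rot: [-0.032, 0.999, 0.007, 0.012]
force: [0.7, 0.6, -0.5]
gripper_width: 29.7
```

```bash
python3 -m creep '[26,0,0.36,0,0,26,0,0.05,-0.4,0,26,0.02,0,-0.4,0,26,0,0,-0.1,0,26,0,0,0,0]'
python3 - <<'E'
from h import *
im=eyes.read_camera('scene'); cv2.imwrite('pics/s13.png',cv2.resize(im[140:265,300:450,::-1],None,fx=4.8,fy=4.8,interpolation=cv2.INTER_CUBIC))
E
```

```text
time_s: 40.8
tool_pos: [631.0, 133.3, 53.2]
ee_rot: [-0.033, 0.999, 0.007, 0.014]
force: [0.4, 0.6, 0.9]
gripper_width: 29.8
```

View pics/s13.png

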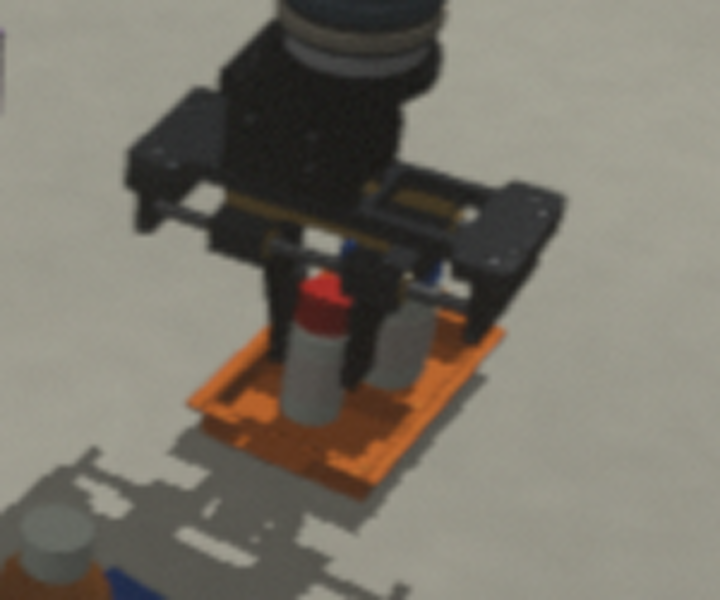

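The vial is over the small bay at crop (312,410); lowering.

```bash
python3 -m creep '[26,0,-0.05,-0.2,0,26,0,0,-0.1,0,26,0,0,0,0]';python3 -m creep '[26,0,0,-0.06,0,26,0,0,-0.04,0]';python3 -m creep '[26,0,0,-0.03,0,26,0,0,-0.03,0]'
```

```text
time_s: 41.15
tool_pos: [631.4, 131.3, 44.1]
ee_rot: [-0.033, 0.999, 0.007, 0.015]
force: [-0.0, 0.3, -0.4]
gripper_width: 29.4
time_s: 41.35
tool_pos: [631.7, 131.1, 41.1]
ee_rot: [-0.033, 0.999, 0.007, 0.015]
force: [0.6, 0.7, -1.1]
gripper_width: 29.3
time_s: 41.55
tool_pos: [632.0, 131.2, 40.5]
ee_rot: [-0.033, 0.999, 0.007, 0.015]
force: [-3.2, -0.5, 8.8]
gripper_width: 29.6
```

```bash
python3 -m creep '[31,0,0,-0.02,0,34,0,0,0,0,42,0,0,0,0,56,0,0,0,0,60,0,0,0,0]'
python3 -m creep '[60,0,0,0.3,0,60,0,0,0.8,0,60,0,0,0.9,0,60,0,0,0.9,0,60,0,0,0.9,0]'
python3 -m creep '[60,-0.9,0.5,0.3,0,60,-0.9,0.5,0,0,60,-0.9,0.5,0,0,60,-0.9,0.5,0,0,60,-0.9,0.5,0,0]'
python3 -m creep '[60,-0.6,0.3,0,0,60,0,0,0,0]'
python3 - <<'E'
from h import *
im=eyes.read_camera('scene'); cv2.imwrite('pics/s14.png',cv2.resize(im[130:350,100:420,::-1],None,fx=2.5,fy=2.5,interpolation=cv2.INTER_CUBIC))
im=eyes.read_camera('top'); m=eyes.camera_model('top'); cv2.imwrite('pics/top14.png',cv2.resize(im[110:290,130:430,::-1],None,fx=2.6,fy=2.6,interpolation=cv2.INTER_CUBIC)); H=hsv(im)
for k,a,b,z in(('green',(45,100,30),(85,255,255),75),('red',(0,150,60),(4,255,255),75),('yellow',(20,120,60),(32,255,255),72),('black',(0,0,0),(180,255,22),78)):
    M=cv2.inRange(H,a,b); M[250:]=0; M[:110]=0; M[:,:210]=0;M[:,430:]=0
    n,L,S,c=cv2.connectedComponentsWithStats(M); i=1+np.argmax(S[1:,4]); print(k,S[i,4],cast(m,c[i],z)[0].round(1))
E
```

```text
time_s: 42.05
tool_pos: [632.4, 131.3, 40.4]
ee_rot: [-0.034, 0.999, 0.007, 0.015]
force: [-0.3, 1.3, -0.5]
gripper_width: 50.4
time_s: 42.55
tool_pos: [628.9, 130.6, 155.4]
ee_rot: [-0.032, 0.999, 0.006, 0.011]
force: [0.2, 0.2, 0.4]
gripper_width: 59.8
time_s: 43.05
tool_pos: [497.5, 203.9, 174.3]
ee_rot: [-0.034, 0.999, 0.002, 0.02]
force: [0.3, 0.4, -0.5]
gripper_width: 60.0
time_s: 43.25
tool_pos: [475.0, 215.8, 175.5]
ee_rot: [-0.035, 0.999, 0.005, 0.019]
force: [1.0, -0.3, -0.6]
gripper_width: 60.4
green 125 [ 594.3 -227.6   75. ]
red 110 [627.8 130.1  75. ]
yellow 119 [ 417.1 -202.6   72. ]
black 374 [ 467.9 -105.1   78. ]
```

View pics/s14.png

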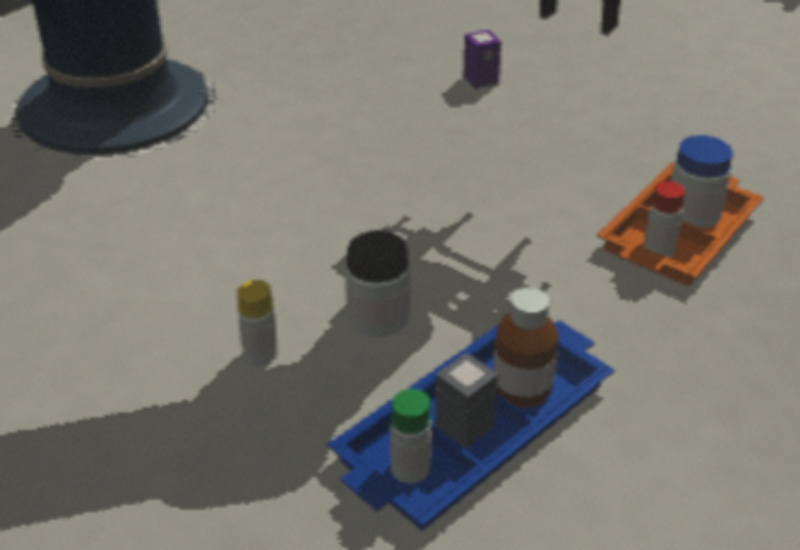

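View pics/top14.png

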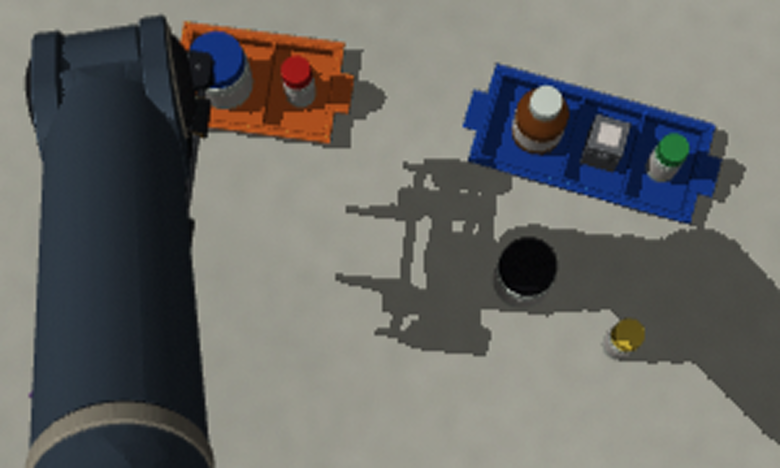

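Both views show all five items upright in their own bays. The bystanders moved less than 1 mm and the arm is clear.

```bash
python3 -c "
from workcell import job
print(job.sign_off())"
```

```text
the job is handed in; nothing more can be done
None
```

Both kits are made up and the job is handed in at about 43 s on the robot clock, against the 122 s limit.

- **Blue tray:** the amber bottle is in the large bay, the grey cuvette case in the middle bay and the green-capped vial in the end bay.
- **Orange tray:** the blue-lidded jar is in the large bay and the red-capped vial in the small bay.

Each item was lowered until it made light contact (at most about 11 N measured) before the gripper let go.

**Last checks:** the final scene and top views show all five items upright, each in its own bay. The yellow vial and black jar moved less than 1 mm by the top camera. The purple case was left alone, and the arm was clear of everything.

**Disagreements:**
- **Tool tilt:** it drifted to about 4° during the job. The jar therefore hung a few degrees off plumb while it was carried, then stood level once released.
- **Camera mismatch:** the wrist and top cameras differed by 3–7 mm on the green vial, red vial and blue jar. For the grey case the top-camera figure was about 13 mm off, probably from a poor colour mask. I grasped using the wrist readings, and all the grasps were good.

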